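Ballast, kickstand down and steady the display frame

TASK

Stand the short steel weight on the bare left end of the display stand's base board, midway between the frame's pivot plate and the raised end ledge and in line with the frame's pivot, and let go of it. Then flip the folded kickstand over its spring's centre so that it snaps down, and after that raise the leaning frame by its top rail until it stands upright, clear of its kickstand and with the kickstand fully out. Finish still gripping the top rail and holding the frame upright so that it cannot tip back; leave everything else on the table where it is.

Things in the scene. Friction and masses are not known exactly. Their poses are not given: they have to be found in the camera images.
- weight_mid (a point): centre of the loose ballast weight, a plain squat steel cylinder 50 mm across and 45 mm tall (about 0.6 kg), standing upright on the table to the robot's right; point half-way up its height
- weight_spot (a point): where the weight belongs: point on the upper face of the base board (18 mm above the table), midway between the steel pivot plate on the frame's left side and the ledge along the board's left end (88 mm apart; the ledge stands 12 mm above the board), in line with the pivot. The weight's underside goes here, so its centre ends 22.5 mm above
- base: the display stand's fixed wooden base board, 18 mm thick. Origin on the table directly below the middle of the frame's pivot; its x axis points from the front (robot side) to the back, y to the left along the pivot, z up. Board from x = -70 to +80 mm and y = -112 to +210 mm. Behind the frame is a dark cross bar, 83 to 95 mm above the table at x = 39 mm, on which the frame rests when it leans back
- pivot (a point): middle of the frame's pivot line, 40 mm above the table; the pivot runs along base y
- frame (a joint): lean of the wooden frame about its pivot: 0 upright, positive leaning back (base +x, away from the robot), 0.4 rad resting on the rear bar (the start), slightly negative leaning forward. Free to tip, it falls back by its own weight unless held; with the kickstand fully out, it comes to rest on it at about 0.16 rad
- rail_mid (a point): middle of the frame's top rail, a round wooden rod 18 mm in diameter and 204 mm long along base y, 240 mm from the pivot (280 mm above the table when upright). Below it is an open gap of about 85 mm down to a panel; two 22 mm posts carry it at base y = +-90 mm. The frame weighs about 0.75 kg; a few N at the rail raise it
- kickstand (a joint): angle of the kickstand leg from the frame: 0 folded up along the frame's right post (the start), growing as the foot swings over to the back and down; 2.5 rad fully out at its stop. A spring holds it at both ends with its dead centre at about 0.6 rad; pushed past about 0.7 rad it snaps on by itself. It stops at about 2.15 rad on the table while the frame still leans back, and goes on to 2.5 when the frame is raised
- kick_pivot (a point): pivot of the kickstand on the frame's right side, 110 mm up the frame from the frame's pivot, at base y = -135 mm; its axis is parallel to base y
- kick_foot (a point): centre of the kickstand's foot, a steel bar 14 mm thick and about 60 mm long, lying along base y and standing out to the right of the leg rod (which is 10 mm thick); 160 mm from the kickstand's pivot. When folded it is the topmost point of the stand, about 290 mm above the table. Pushing it to the back takes about 2 to 3 N
- glue_jar: bystander, leave alone: white lidded glue jar, 60 mm across, 90 mm tall; origin at the centre of its underside
- mug: bystander, leave alone: white mug, 76 mm across, 90 mm tall, side handle; origin at the centre of its underside
- tape_roll: bystander, leave alone: cardboard roll core lying flat, 90 mm across, 24 mm high; origin at the centre of its underside
- spool: bystander, leave alone: wooden spool, 52 mm across, 60 mm tall; origin at the centre of its underside
- ruler: bystander, leave alone: flat steel ruler, 30 x 240 x 5 mm; origin at the centre of its underside (middle of its length)
- tin: bystander, leave alone: tin can, 72 mm across, 100 mm tall; origin at the centre of its underside
- brush: bystander, leave alone: brush lying flat; origin at the centre of its underside (middle of its length)
Not all that is in view belongs to the job. Of the things shaped like the part that bears weight_mid, the bare steel one is meant.

How it is judged (in metres and radians):
On the way, in this order (a step that is already met when the one before it is completed fails the run):
1. the weight stands on its spot on the base board and is let go (horizontal distance between weight_mid and weight_spot below 0.018 m and z of weight_mid in the frame of weight_spot between 0.018 and 0.027 m and angle between weight_mid's own z axis and vertical below 0.1 rad and contact force between the fingers and weight below 0.1 N), for 0.2 s.
2. the kickstand is flipped over centre and has come down (value of joint kickstand above 1.7 rad), for 0.2 s.
3. the frame is raised upright with the kickstand fully out (value of joint frame between -0.075 and 0.075 rad and value of joint kickstand above 2.35 rad), for 0.2 s.
At the end, for the whole second after the job is handed in: Through the last second: weight upright on the board within 18 mm of its spot; kickstand out at 2.35 rad or more, foot off the table, not touched by the arm; frame still and within 0.075 rad of upright, its top rail held by the fingers with over 2 N (all of step 3 and horizontal distance between weight_mid and weight_spot below 0.018 m and z of weight_mid in the frame of weight_spot between 0.018 and 0.027 m and angle between weight_mid's own z axis and vertical below 0.1 rad and contact force between the fingers and frame_c0 above 2 N and contact force between kickstand_c1 and table below 0.3 N and contact force between the arm and kickstand below 0.5 N and velocity of joint frame between -0.1 and 0.1 rad/s); the arm keeps its last pose, push and grip.
It fails at once if a bystander is moved more than 30 mm (distance of any of glue_jar, mug, tape_roll, spool, ruler, tin, brush from where it was at the start of the episode above 0.03 m).
It also fails if it takes over 72 s, if anything falls off the work surface, if the arm or the gripper's body presses on something with over 40 N, if the wrist force passes 120 N, or if a joint passes its speed limit or range.

ROBOT

A 6-joint arm with a two-finger parallel gripper is mounted at the origin on the work surface. World frame = base frame: x ahead of the robot, y to its left, z up, the work surface at z = 0. Lengths are in mm, angles in rad, forces in N, time in s.
With the tool pointing down it reaches from about 325 to 775 mm from the base axis. Payload 9.3 kg.
Tool frame: the origin (TCP) lies between the finger pads; the fingertips stand 19 mm ahead of it and the grasp point (between the pads) is the TCP; x points along the fingers, y is the direction in which the jaws open and shut, and the axes are right-handed (so a half turn about x gives the same grasp; the last joint's range is limited). The gripper opens to 85 mm and grips with 20 to 120 N. Pads are 22 mm wide; open, the fingers measure 114 mm over their backs; the gripper's body (76 mm by 85 mm) begins 54 mm behind the grasp point. The pads swing forward as they close: fully open they stand 13 mm farther back than shut.
Start: joints at [0.956, 0.259, 0.021, 1.334, 0, 1.418], TCP at [245.059, 492.385, 250.279] pointing down, gripper open.
Joint ranges: [-3.04, 3.04], [-0.91, 1.82], [-1.04, 1.36], [-1.92, 1.95], [-1.52, 1.45], [-3.14, 3.14]. Speed limits (rad/s): [2.22, 2.22, 2.79, 3.14, 3.14, 3.14].

INTERFACE

Orientations are given as a unit quaternion [w, x, y, z].
In Python, from bench import observe, camera, camera_info, sign_off, masks_of gives the robot as it stands.
- The arm moves only by the tool jog_arm, never from a script. Its argument "targets" is a list of rows, each an object with "dp": the shift along the world's x, y, z in mm, a list of three; "turn": the turn, a rotation vector about the world's x, y, z in rad, a list of three; "fingers": the closure in counts, from 0 (fully open) to 255 (shut). In form: [{"dp": [x, y, z], "turn": [ax, ay, az], "fingers": fingers}, ...]. A call has 1 to 20 rows; each row is the pose to reach, as a shift and turn from the pose commanded when the call began; what a row does not reach only later rows make up. A row lasts 1/10 s, in which the tool goes at most 50 mm and 8.59 degrees, less where a joint would pass 70% of its speed; a pose out of reach is approached as far as the arm can. A call with a gripper value outside its range is refused whole. The fingers move at their own pace and stop on an object; the grip force is fixed at half the most. Time passes only in rows, so rows that repeat a pose let the fingers close. It gives the time, the measured TCP pose, the force and the opening at its end, in the units of the state.
- observe(): the state, without advancing time (a new reading comes with each control period).
- camera(name): name is "scene" or "top"; returns the picture (420x560x3 uint8, blue, green, red); there is no depth.
- camera_info(name): a dict with "K" (3x3 intrinsics, pixels), "dist_coeffs" ([k1, k2, p1, p2, k3] as OpenCV has them; the pictures are not rectified), "R" (3x3) and "t" (3): a world point X has camera coordinates R X + t. Camera axes: x right, y down, z forward; pixel columns grow to the right and rows downward; lengths in mm; the calibration is good to about 2 mm. A picture is of the moment at which its call begins. camera_info takes no time and is no camera call.
- sign_off(): hands the job in, once; it reports no verdict.
Trained networks look in the newest picture that a camera, given by its name, has taken for a name from the list of things; names that differ only in an ending like _2 or _b are one class to them, and where a whole thing is asked for, a point or a joint stands for the part that bears it (a point fixed in the world has none). Each returns a list of dicts, best first, with "conf" (0 to 1); they miss things now and then, are a little off and sometimes report something else, mostly with a low value. They report only what shows in the picture. A call takes as long as a camera call. They do not tell look-alikes from the thing itself.
- masks_of(camera, label): "mask" (420x560 bool, what is visible of it) and "pixel" ([row, column] in pixels, amid what is visible of it).
The state is a dict: "t": time; "joints": joint angles; "qd": joint speeds; "effort": joint torques, N m; "tcp_pos": TCP position; "eef_rot": TCP orientation; "ft_force": force on the tool from outside, world axes, zero at the start; "moment": the same for the moment, N m; "grip_width": finger opening in mm.
Only numpy, scipy, OpenCV 4.12 (cv2) and the standard library are available. Lean on these libraries where they do the work, as an engineer would, in place of code of your own. Each camera call takes 0.05 s, during which the arm holds its last target.

## Working session

There is one attempt and no reset: what is moved stays moved. The work goes in short steps, Python scripts to look and compute and a tool call to move; the robot and the scene stay as the last step left them, time stands still between calls to the robot, and variables do not carry over. Pictures are saved under pics/ and viewed, and the job is handed in when it is done.

Besides the shell and the picture viewer there is one more tool, called after ">>>" as name(argument=value, ...) on one line, values as JSON. jog_arm: Moves the arm, as the interface text tells. Its arguments: {"type":"object","properties":{"targets":{"type":"array","items":{"type":"object","properties":{"dp":{"type":"array","items":{"type":"number"}},"turn":{"type":"array","items":{"type":"number"}},"fingers":{"type":"number"}}}}},"required":["targets"]}

```bash
ls; mkdir -p pics; python3 - <<'E'
from bench import observe, camera, camera_info
import cv2
o=observe(); print(o)
for n in("scene","top"):
    im=camera(n); cv2.imwrite(f"pics/{n}0.png",im); ci=camera_info(n); print(n,ci)
E
```

```text
pics
{'t': 0.0, 'joints': array([9.56379051e-01, 2.59204676e-01, 2.07459406e-02, 1.33371358e+00,
       3.40887143e-05, 1.41819194e+00]), 'qd': array([-7.90707348e-04, -6.23293121e-04, -7.00067462e-05, -1.45407399e-03,
       -1.43629255e-03, -8.43218065e-04]), 'effort': array([ 1.23418340e-03, -5.55640125e+01,  3.44534576e+01,  1.36835704e-02,
       -2.46936952e-04,  2.21870249e-05]), 'tcp_pos': array([244.90812631, 492.16788545, 249.65315067]), 'eef_rot': array([ 0.68814633,  0.1613818 ,  0.68853275, -0.16227507]), 'ft_force': array([ 0.6596291 , -0.25324796,  0.02660686]), 'moment': array([-0.01477366,  0.01008886,  0.04220767]), 'grip_width': 85.03941695719178}
scene {'K': array([[386.42984418,   0.        , 275.04693827],
       [  0.        , 386.42984418, 211.37687628],
       [  0.        ,   0.        ,   1.        ]]), 'dist_coeffs': array([0.00151751, 0.        , 0.        , 0.        , 0.        ]), 'R': array([[ 0.52254905,  0.85237865, -0.01982722],
       [ 0.45316742, -0.29736119, -0.84036636],
       [-0.72220619,  0.43014759, -0.54165604]]), 't': array([-304.63633043,  -73.8833308 , 1689.84088931])}
top {'K': array([[520.76789859,   0.        , 279.63682276],
       [  0.        , 520.76789859, 211.75237552],
       [  0.        ,   0.        ,   1.        ]]), 'dist_coeffs': array([-0.02012584,  0.        ,  0.        ,  0.        ,  0.        ]), 'R': array([[ 0.00974557, -0.99993397,  0.00608948],
       [-0.99778819, -0.01012475, -0.06569786],
       [ 0.06575518, -0.00543575, -0.99782098]]), 't': array([   4.62439294,  576.47496611, 1539.66942974])}
```

View pics/scene0.png

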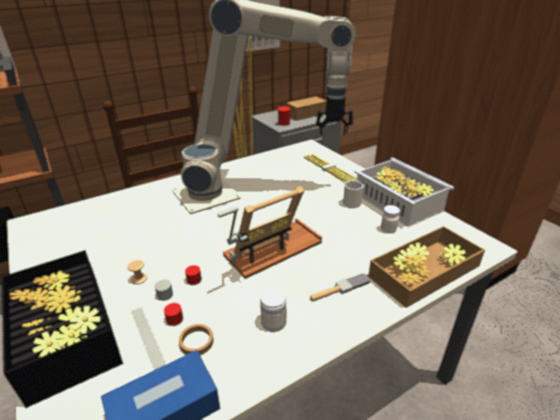

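View pics/top0.png

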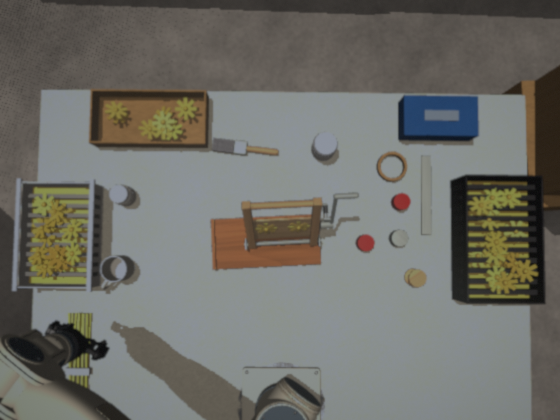

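The top view has the stand at about (265,235). Three cylinders look like the weight: a bare grey one at (399,238) and red ones at (401,202) and (366,243). The grey one fits "bare steel", so I'll confirm it in a crop and measure it.

```bash
cat > h.py <<'E'
from bench import *
import cv2, numpy as np
from scipy.optimize import least_squares
def proj(n,X):
    c=camera_info(n); X=np.atleast_2d(np.asarray(X,float))
    return cv2.projectPoints(X.reshape(-1,1,3),cv2.Rodrigues(c["R"])[0],c["t"],c["K"],c["dist_coeffs"])[0].reshape(-1,2)
def ray(n,uv):
    c=camera_info(n); p=cv2.undistortPoints(np.array([[uv]],float),c["K"],c["dist_coeffs"])[0,0]
    d=c["R"].T@np.array([p[0],p[1],1]); o=-c["R"].T@c["t"]; return o,d
def onz(n,uv,z):
    o,d=ray(n,uv); return o+d*(z-o[2])/d[2]
def crop(n,r0,r1,c0,c1,s,f,im=None):
    if im is None: im=camera(n)
    cv2.imwrite(f,cv2.resize(im[r0:r1,c0:c1],None,fx=s,fy=s,interpolation=cv2.INTER_CUBIC))
E
python3 - <<'E'
from h import *
crop("top",185,300,200,440,3.3,"pics/tc.png")
crop("scene",170,330,130,340,3.7,"pics/sc.png")
for n in("top","scene"):
    for m in masks_of(n,"weight_mid"): 
        r,c=m["pixel"]; print(n,m["conf"],r,c,m["mask"].sum(),onz(n,(c,r),22.5 if n=="scene" else 40))
E
```

```text
top 0.74 202.1 399.1 271 [ 607.26855093 -343.24415853   40.        ]
top 0.61 243.6 361.9 253 [ 483.47893135 -232.70667661   40.        ]
top 0.58 235.8 400.3 264 [ 507.51307681 -346.27542      40.        ]
scene 0.78 289.5 163.4 361 [ 499.87275935 -344.50699404   22.5       ]
scene 0.68 273.9 192.5 280 [ 481.69088814 -244.26931269   22.5       ]
```

View pics/tc.png

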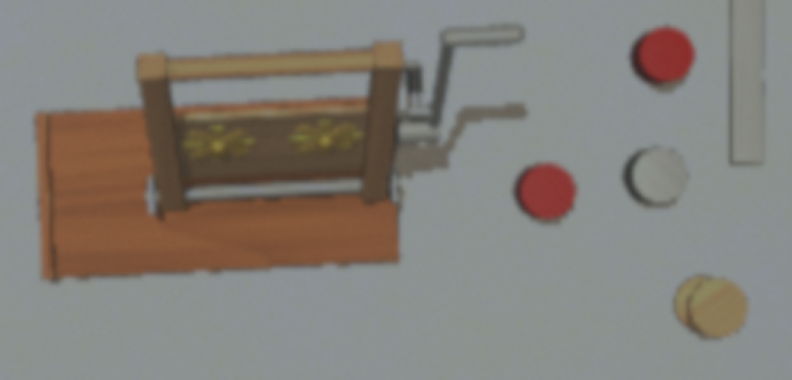

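View pics/sc.png

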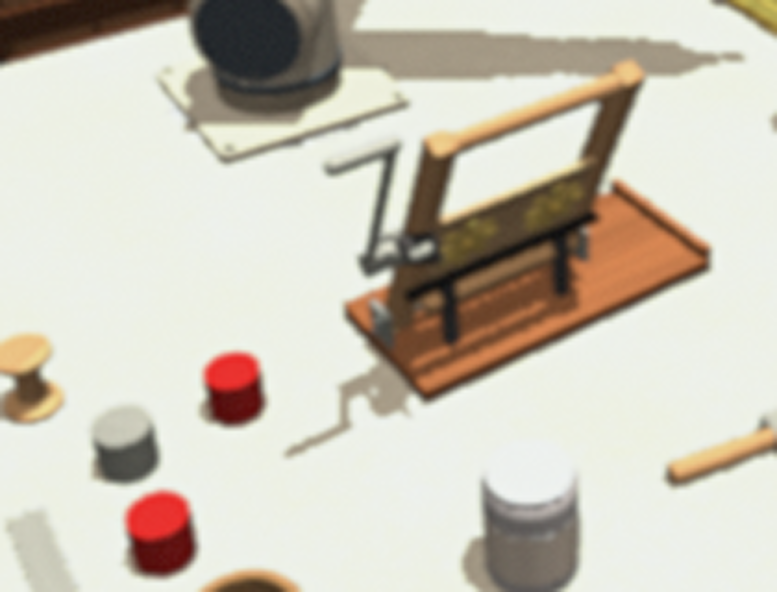

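```bash
cat >> h.py <<'E'
def b2w(p,X):
    X=np.atleast_2d(np.asarray(X,float)); c,s=np.cos(p[2]),np.sin(p[2])
    return np.c_[p[0]+c*X[:,0]-s*X[:,1],p[1]+s*X[:,0]+c*X[:,1],X[:,2]]
def fp(a,y,r): # point on frame at distance r from pivot, lean a
    return [r*np.sin(a),y,40+r*np.cos(a)]
E
python3 - <<'E'
from h import *
T=lambda u,v:((u+.5)/3.3-.5+200,(v+.5)/3.3-.5+185)
S=lambda u,v:((u+.5)/3.7-.5+130,(v+.5)/3.7-.5+170)
obs=[("top",T(397,262),[-70,-112,18]),("top",T(45,279),[-70,210,30]),("top",T(37,114),[80,210,30]),
("top",T(165,67),fp(.4,90,249)),("top",T(376,56),fp(.4,-90,249)),
("scene",S(428,387),[80,-112,18]),("scene",S(347,308),[-70,-112,18]),("scene",S(709,252),[80,210,30]),("scene",S(617,184),[-70,210,30])]
f=lambda p:np.concatenate([proj(n,b2w(p,X))[0]-uv for n,uv,X in obs])
r=least_squares(f,[500,0,0],x_scale=[10,10,.1],loss="soft_l1"); print(r.x); print(f(r.x).reshape(-1,2).round(1))
p=r.x; np.save("base.npy",p)
print("spot",b2w(p,[0,(210+ -0)/1,18]))
# weight
im=camera("top"); hsv=cv2.cvtColor(im,cv2.COLOR_BGR2HSV); 
print(im[238,385:415].sum(1)); print(im[225:252,399].sum(1))
for q in [(658,176)]:
    print(onz("top",T(*q),45))
print(onz("scene",S(124,427),45), T(658,176),S(124,427))
E
```

```text
[4.85292751e+02 1.09487784e+00 5.92711056e-02]
[[ 1.2 -0.1]
 [-0.7  0.3]
 [-0.4 -0.4]
 [-3.8 -0.2]
 [ 3.8 -0.4]
 [-0.8  0.9]
 [-1.5 -1.7]
 [ 1.1 -1.7]
 [ 0.  -2.2]]
spot [[472.85310521 210.7261141   18.        ]]
[433 430 411 335 225 180 258 388 423 421 420 418 416 415 413 411 407 400
 391 390 393 390 385 382 415 427 428 426 428 427]
[432 431 432 418 384 391 407 406 402 403 406 411 414 413 412 409 409 410
 409 410 394 329 325 395 428 430 429]
[ 500.94872938 -341.35106659   45.        ]
[ 505.9815617  -343.17865753   45.        ] (399.04545454545456, 237.9848484848485) (163.14864864864865, 285.0405405405405)
```

```bash
python3 - <<'E'
from h import *
T=lambda u,v:((u+.5)/3.3-.5+200,(v+.5)/3.3-.5+185)
S=lambda u,v:((u+.5)/3.7-.5+130,(v+.5)/3.7-.5+170)
obs=[("top",T(397,262),[-70,-112,18]),("top",T(45,279),[-70,210,30]),("top",T(37,114),[80,210,30]),
("top",T(152,67),fp(.4,90,240)),("top",T(388,56),fp(.4,-90,240)),
("scene",S(428,387),[80,-112,18]),("scene",S(347,308),[-70,-112,18]),("scene",S(709,252),[80,210,30]),("scene",S(617,184),[-70,210,30])]
f=lambda p:np.concatenate([proj(n,b2w(p,X))[0]-uv for n,uv,X in obs])
r=least_squares(f,[500,0,0],x_scale=[10,10,.1]); print(r.x); print(f(r.x).reshape(-1,2).round(1))
p=r.x; np.save("base.npy",p)
inv=lambda X:(np.array([[np.cos(p[2]),np.sin(p[2])],[-np.sin(p[2]),np.cos(p[2])]])@(X[:2]-p[:2])).round(1)
for q,z in [((148,195),45),((157,195),45),((51,195),30),((52,195),18)]: print(q,z,inv(onz("top",T(*q),z)))
th=np.linspace(0,2*np.pi,60)
def draw(im,n,w,r0,c0,s,lines):
    big=cv2.resize(im[r0:r0+130,c0:c0+220],None,fx=s,fy=s,interpolation=cv2.INTER_CUBIC)
    for L,col in lines:
        q=((proj(n,L)-[c0,r0]+.5)*s-.5).round().astype(int)
        cv2.polylines(big,[q.reshape(-1,1,2)],False,col,1)
    return big
w=np.array([502.5,-342]); 
circ=lambda c,z,r=25:np.c_[c[0]+r*np.cos(th),c[1]+r*np.sin(th),0*th+z]
sp=b2w(p,[0,154.5,18])[0]; print("spot",sp)
L=[(circ(w,45),(0,255,0)),(circ(w,0),(255,0,0)),(circ(sp,18),(0,255,255)),
 (b2w(p,[[-70,-112,18],[80,-112,18],[80,210,18],[-70,210,18],[-70,-112,18]]),(255,0,255)),
 (b2w(p,[[0,-112,40],[0,112,40]]),(255,255,0)),(b2w(p,[fp(.4,-102,240),fp(.4,102,240)]),(255,255,0)),
 (b2w(p,[fp(.4,-135,110),fp(.4,-135,270),fp(.4,-195,270)]),(0,200,0))]
cv2.imwrite("pics/to.png",draw(camera("top"),"top",w,180,205,3.6,L))
cv2.imwrite("pics/so.png",draw(camera("scene"),"scene",w,185,140,3.6,L))
E
```

```text
[4.87483679e+02 1.04725522e+00 6.22675972e-02]
[[ 1.3 -1. ]
 [-0.6 -0.2]
 [-0.4 -0.9]
 [ 0.4  0.6]
 [-0.1  0.3]
 [-0.4  1.4]
 [-1.3 -1.3]
 [ 1.4 -1.5]
 [ 0.2 -2. ]]
(148, 195) 45 [ -0.8 111.8]
(157, 195) 45 [ -1.2 103.8]
(51, 195) 30 [  3.8 199.5]
(52, 195) 18 [  3.9 200. ]
spot [477.86955051 155.24783414  18.        ]
```

View pics/to.png

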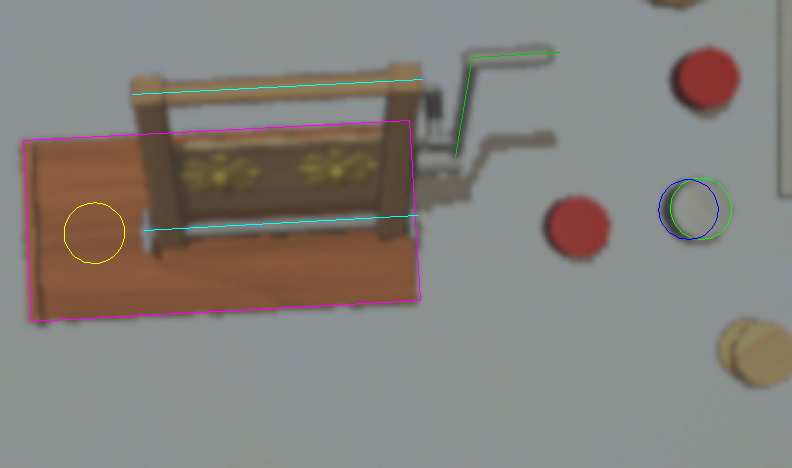

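View pics/so.png

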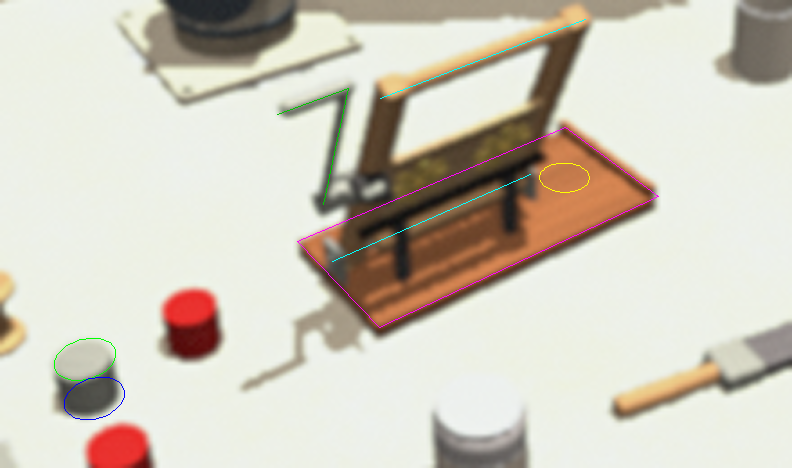

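Overlay fits in both views: grey weight at about (502,-340), base at (487,1), yaw 0.062, and spot at about (478,156). Now the tool axes and distances to the neighbours.

```bash
python3 - <<'E'
from h import *
from scipy.spatial.transform import Rotation as R
o=observe(); q=o["eef_rot"]; print(R.from_quat([*q[1:],q[0]]).as_matrix().round(3), o["t"])
# desired: x down, y along base x (+/-)
p=np.load("base.npy"); M0=R.from_quat([*q[1:],q[0]])
for s in(1,-1):
    y=s*np.array([np.cos(p[2]),np.sin(p[2]),0]); x=np.array([0,0,-1.]); M=np.c_[x,y,np.cross(x,y)]
    print(s,(R.from_matrix(M)*M0.inv()).as_rotvec())
for n in["spool","ruler","tin","mug","glue_jar","tape_roll"]:
    for m in masks_of("top",n)[:1]:
        r,c=m["pixel"]; print(n,m["conf"],(r,c),onz("top",(c,r),{"ruler":5,"spool":60,"tape_roll":24}.get(n,90)).round())
E
```

```text
[[-0.     0.446  0.895]
 [-0.     0.895 -0.446]
 [-1.    -0.    -0.   ]] 0.45
1 [ 2.36207924e-05 -9.57543584e-05 -1.04675540e+00]
-1 [1.10581186e-04 2.72782909e-05 2.09483725e+00]
spool 0.83 (277.1, 416.5) [ 388. -388.   60.]
ruler 0.96 (193.5, 429.1) [ 637. -443.    5.]
tin 0.64 (148.7, 324.5) [ 755. -117.   90.]
tape_roll 0.9 (165.3, 402.2) [ 720. -357.   24.]
```

>>> jog_arm(targets=[{"dp":[45,-40,0],"turn":[0,0,-0.15],"fingers":0},{"dp":[60,-85,0],"turn":[0,0,-0.3],"fingers":0},{"dp":[75,-130,0],"turn":[0,0,-0.45],"fingers":0},{"dp":[90,-175,0],"turn":[0,0,-0.6],"fingers":0},{"dp":[100,-220,0],"turn":[0,0,-0.75],"fingers":0},{"dp":[110,-265,0],"turn":[0,0,-0.9],"fingers":0},{"dp":[120,-310,0],"turn":[0,0,-1.047],"fingers":0},{"dp":[125,-355,0],"turn":[0,0,-1.047],"fingers":0},{"dp":[130,-400,0],"turn":[0,0,-1.047],"fingers":0},{"dp":[135,-445,0],"turn":[0,0,-1.047],"fingers":0},{"dp":[140,-490,0],"turn":[0,0,-1.047],"fingers":0},{"dp":[150,-535,0],"turn":[0,0,-1.047],"fingers":0},{"dp":[165,-580,0],"turn":[0,0,-1.047],"fingers":0},{"dp":[180,-625,0],"turn":[0,0,-1.047],"fingers":0},{"dp":[200,-670,0],"turn":[0,0,-1.047],"fingers":0},{"dp":[220,-710,0],"turn":[0,0,-1.047],"fingers":0},{"dp":[235,-755,0],"turn":[0,0,-1.047],"fingers":0},{"dp":[250,-800,0],"turn":[0,0,-1.047],"fingers":0},{"dp":[257,-833,0],"turn":[0,0,-1.047],"fingers":0},{"dp":[257,-833,0],"turn":[0,0,-1.047],"fingers":0}])

```text
t: 2.75
tcp_pos: [502.4, -344.6, 248.6]
eef_rot: [0.514, 0.485, 0.515, -0.485]
ft_force: [0.2, 0.4, -1.2]
grip_width: 85.4
```

>>> jog_arm(targets=[{"dp":[0,0,-40],"turn":[0,0,0],"fingers":0},{"dp":[0,0,-80],"turn":[0,0,0],"fingers":0},{"dp":[0,0,-120],"turn":[0,0,0],"fingers":0},{"dp":[0,0,-140],"turn":[0,0,0],"fingers":0},{"dp":[0,0,-150],"turn":[0,0,0],"fingers":0},{"dp":[0,0,-150],"turn":[0,0,0],"fingers":0},{"dp":[0,0,-150],"turn":[0,0,0],"fingers":0}])

```text
t: 3.45
tcp_pos: [502.6, -340.8, 101.6]
eef_rot: [0.516, 0.484, 0.515, -0.484]
ft_force: [0.6, -0.2, 0.4]
grip_width: 85.7
```

```bash
python3 - <<'E'
from h import *
o=observe(); print(o["tcp_pos"],o["joints"].round(2),o["ft_force"])
im=camera("top"); crop("top",190,320,330,490,4.5,"pics/t2.png",im)
im=camera("scene"); crop("scene",200,330,100,270,4.5,"pics/s2.png",im)
E
```

```text
[ 502.57352401 -340.80439491  101.55537122] [-0.73  0.43 -0.11  1.03  0.    0.77] [ 0.56685412 -0.2184878   0.38190076]
```

View pics/t2.png

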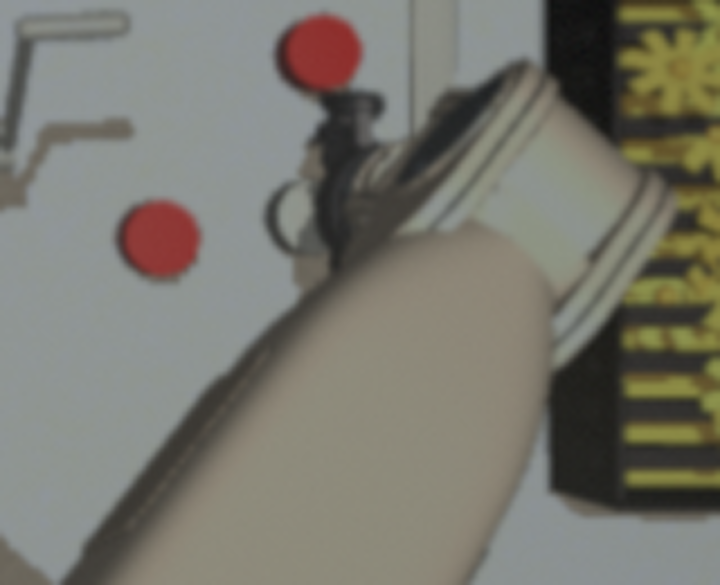

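View pics/s2.png

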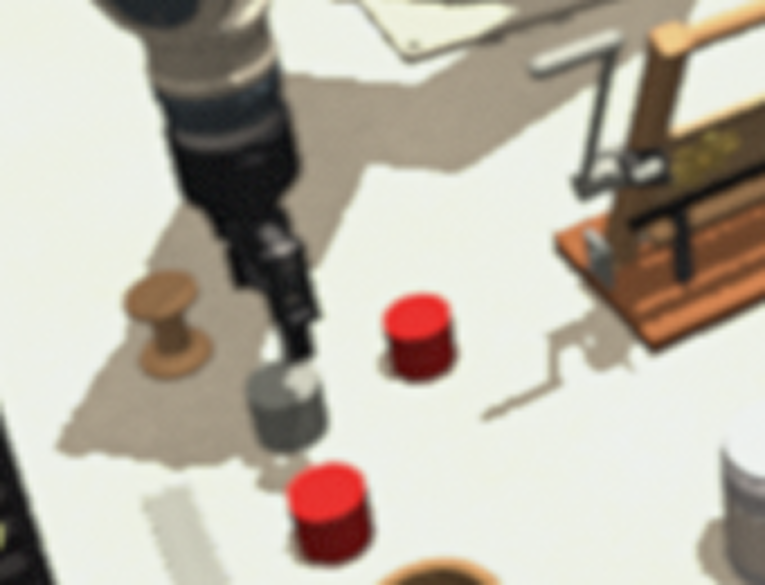

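```bash
python3 - <<'E'
from h import *
for n,(c,r) in(("scene",(100,200)),("top",(330,190))):
    print(n,((proj(n,[[545,-338,95],[550,-338,150],[502,-340,45],[552,-338,110]])-[c,r])*4.5).round())
E
```

```text
scene [[298. 358.]
 [285. 296.]
 [287. 377.]
 [297. 346.]]
top [[324. 145.]
 [345. 133.]
 [309. 214.]
 [329. 133.]]
```

>>> jog_arm(targets=[{"dp":[0,0,-30],"turn":[0,0,0],"fingers":0},{"dp":[0,0,-55],"turn":[0,0,0],"fingers":0},{"dp":[0,0,-70],"turn":[0,0,0],"fingers":0},{"dp":[0,0,-74],"turn":[0,0,0],"fingers":0},{"dp":[0,0,-74],"turn":[0,0,0],"fingers":0},{"dp":[0,0,-74],"turn":[0,0,0],"fingers":255},{"dp":[0,0,-74],"turn":[0,0,0],"fingers":255},{"dp":[0,0,-74],"turn":[0,0,0],"fingers":255},{"dp":[0,0,-74],"turn":[0,0,0],"fingers":255},{"dp":[0,0,-74],"turn":[0,0,0],"fingers":255},{"dp":[0,0,-74],"turn":[0,0,0],"fingers":255},{"dp":[0,0,-74],"turn":[0,0,0],"fingers":255},{"dp":[0,0,-74],"turn":[0,0,0],"fingers":255}])

```text
t: 4.85
tcp_pos: [502.1, -341.0, 27.7]
eef_rot: [0.516, 0.484, 0.515, -0.484]
ft_force: [-3.7, 0.4, 8.5]
grip_width: 48.6
```

>>> jog_arm(targets=[{"dp":[0,0,10],"turn":[0,0,0],"fingers":255},{"dp":[0,0,30],"turn":[0,0,0],"fingers":255},{"dp":[0,0,65],"turn":[0,0,0],"fingers":255},{"dp":[0,0,105],"turn":[0,0,0],"fingers":255},{"dp":[0,0,145],"turn":[0,0,0],"fingers":255},{"dp":[-15,20,180],"turn":[0,0,0],"fingers":255},{"dp":[-35,60,210],"turn":[0,0,0],"fingers":255},{"dp":[-60,100,220],"turn":[0,0,0],"fingers":255},{"dp":[-80,140,220],"turn":[0,0,0],"fingers":255},{"dp":[-95,180,220],"turn":[0,0,0],"fingers":255},{"dp":[-110,220,220],"turn":[0,0,0],"fingers":255},{"dp":[-120,260,220],"turn":[0,0,0],"fingers":255},{"dp":[-125,300,220],"turn":[0,0,0],"fingers":255},{"dp":[-125,345,220],"turn":[0,0,0],"fingers":255},{"dp":[-125,390,220],"turn":[0,0,0],"fingers":255},{"dp":[-125,435,220],"turn":[0,0,0],"fingers":255},{"dp":[-105,470,220],"turn":[0,0,0],"fingers":255},{"dp":[-70,490,220],"turn":[0,0,0],"fingers":255},{"dp":[-40,497,220],"turn":[0,0,0],"fingers":255},{"dp":[-24,497,220],"turn":[0,0,0],"fingers":255}])

```text
t: 6.85
tcp_pos: [479.4, 157.8, 245.9]
eef_rot: [0.516, 0.484, 0.516, -0.484]
ft_force: [0.1, 0.2, -7.9]
grip_width: 48.6
```

>>> jog_arm(targets=[{"dp":[0,0,-30],"turn":[0,0,0],"fingers":255},{"dp":[0,0,-70],"turn":[0,0,0],"fingers":255},{"dp":[0,0,-110],"turn":[0,0,0],"fingers":255},{"dp":[0,0,-130],"turn":[0,0,0],"fingers":255},{"dp":[0,0,-140],"turn":[0,0,0],"fingers":255},{"dp":[0,0,-140],"turn":[0,0,0],"fingers":255},{"dp":[0,0,-140],"turn":[0,0,0],"fingers":255}])

```text
t: 7.55
tcp_pos: [478.6, 156.5, 107.4]
eef_rot: [0.516, 0.485, 0.515, -0.484]
ft_force: [0.2, -0.5, -7.2]
grip_width: 48.5
```

```bash
python3 - <<'E'
from h import *
o=observe(); print(o["tcp_pos"],o["joints"].round(2),o["ft_force"],o["grip_width"])
im=camera("top"); crop("top",150,330,160,360,4,"pics/t3.png",im)
im=camera("scene"); crop("scene",150,290,200,360,4.5,"pics/s3.png",im)
E
```

```text
[478.63669544 156.50544089 107.3797041 ] [ 0.15  0.27 -0.35  0.95  0.    1.66] [ 0.1502067  -0.53579021 -7.23773448] 48.4706457009057
```

View pics/s3.png

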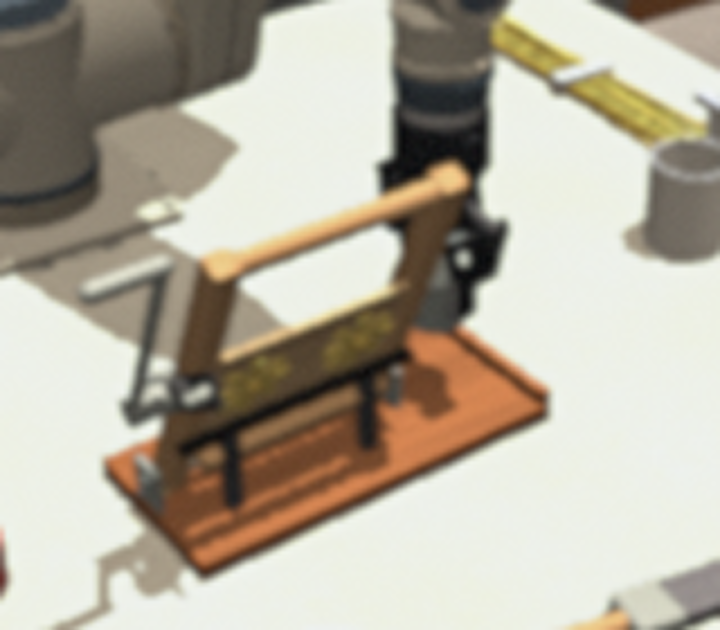

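View pics/t3.png

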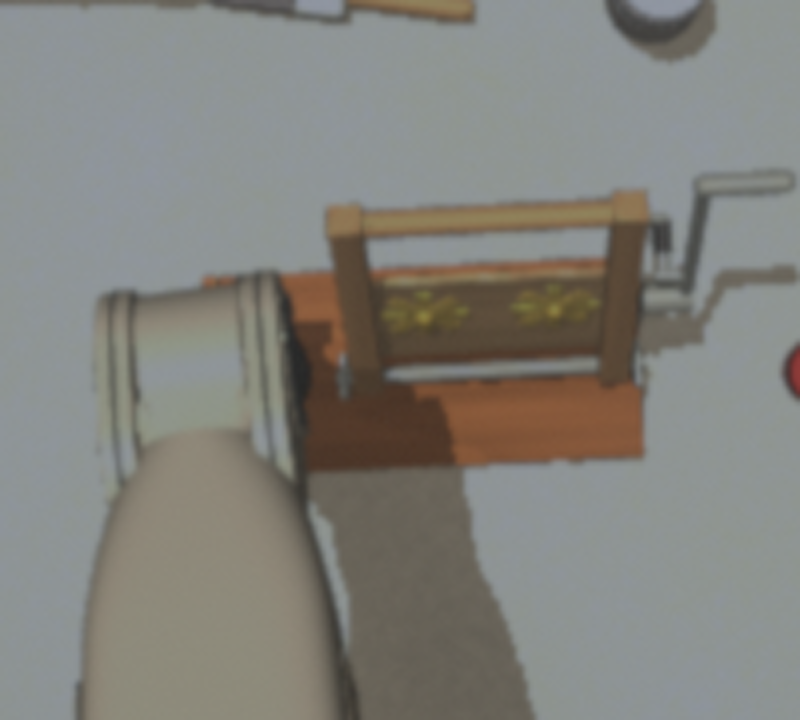

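>>> jog_arm(targets=[{"dp":[0,0,-25],"turn":[0,0,0],"fingers":255},{"dp":[0,0,-45],"turn":[0,0,0],"fingers":255},{"dp":[0,0,-55],"turn":[0,0,0],"fingers":255},{"dp":[0,0,-59],"turn":[0,0,0],"fingers":255},{"dp":[0,0,-61],"turn":[0,0,0],"fingers":255},{"dp":[0,0,-61.5],"turn":[0,0,0],"fingers":255},{"dp":[0,0,-61.5],"turn":[0,0,0],"fingers":255}])

```text
t: 8.35
tcp_pos: [478.6, 156.5, 45.8]
eef_rot: [0.516, 0.485, 0.515, -0.484]
ft_force: [-2.0, -0.7, 0.6]
grip_width: 48.7
```

>>> jog_arm(targets=[{"dp":[0,0,0],"turn":[0,0,0],"fingers":60},{"dp":[0,0,0],"turn":[0,0,0],"fingers":30},{"dp":[0,0,0],"turn":[0,0,0],"fingers":0},{"dp":[0,0,0],"turn":[0,0,0],"fingers":0},{"dp":[0,0,0],"turn":[0,0,0],"fingers":0},{"dp":[0,0,0],"turn":[0,0,0],"fingers":0}])

```text
t: 8.95
tcp_pos: [478.1, 156.4, 44.8]
eef_rot: [0.515, 0.484, 0.515, -0.484]
ft_force: [0.6, 0.3, 0.9]
grip_width: 85.8
```

>>> jog_arm(targets=[{"dp":[0,0,10],"turn":[0,0,0],"fingers":0},{"dp":[0,0,30],"turn":[0,0,0],"fingers":0},{"dp":[0,0,65],"turn":[0,0,0],"fingers":0},{"dp":[0,0,105],"turn":[0,0,0],"fingers":0},{"dp":[0,0,145],"turn":[0,0,0],"fingers":0},{"dp":[0,0,185],"turn":[0,0,0],"fingers":0},{"dp":[-20,0,220],"turn":[0,0,0],"fingers":0},{"dp":[-60,-10,240],"turn":[0,0,0],"fingers":0},{"dp":[-80,-30,250],"turn":[0,0,0],"fingers":0},{"dp":[-90,-70,255],"turn":[0,0,0],"fingers":0},{"dp":[-90,-115,255],"turn":[0,0,0],"fingers":0},{"dp":[-90,-160,255],"turn":[0,0,0],"fingers":0},{"dp":[-90,-160,255],"turn":[0,0,0],"fingers":0}])

```text
t: 10.25
tcp_pos: [387.8, -7.8, 300.6]
eef_rot: [0.514, 0.486, 0.513, -0.486]
ft_force: [0.2, 1.1, 0.3]
grip_width: 85.5
```

```bash
python3 - <<'E'
from h import *
o=observe(); print(o["t"],o["tcp_pos"],o["joints"].round(2),o["ft_force"],o["grip_width"])
im=camera("top"); crop("top",190,320,190,350,4.5,"pics/t4.png",im)
im=camera("scene"); crop("scene",150,290,200,360,4.5,"pics/s4.png",im)
p=np.load("base.npy")
for z in (18,40,63): print(b2w(p,[0,155,z]),((proj("scene",b2w(p,[0,155,z]))-[200,150])*4.5).round(),((proj("top",b2w(p,[0,155,z]))-[190,190])*4.5).round())
E
```

```text
10.25 [387.78714864  -7.77246041 300.55078457] [-0.24 -0.03 -0.19  1.41 -0.    1.28] [0.19532731 1.13678907 0.34913247] 85.50944529067246
[[477.83843683 155.74686514  18.        ]] [[434. 377.]] [[182. 244.]]
[[477.83843683 155.74686514  40.        ]] [[434. 355.]] [[180. 244.]]
[[477.83843683 155.74686514  63.        ]] [[434. 331.]] [[176. 244.]]
```

View pics/s4.png

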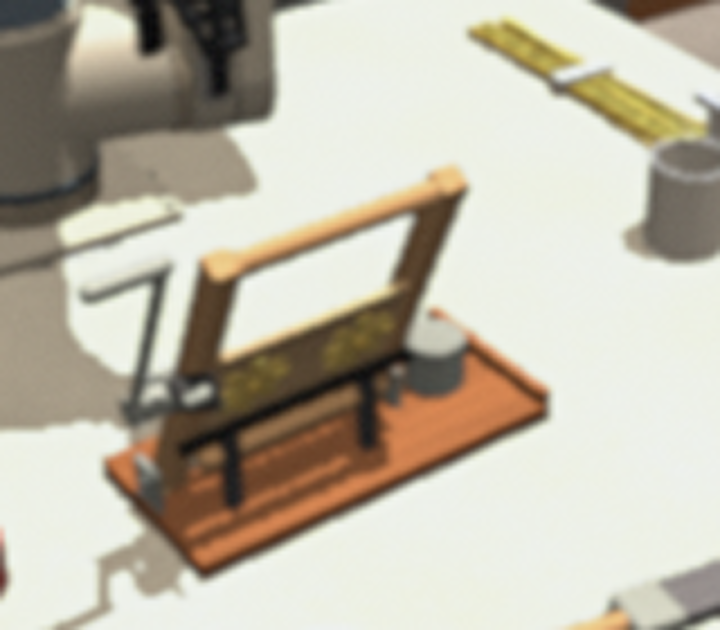

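View pics/t4.png

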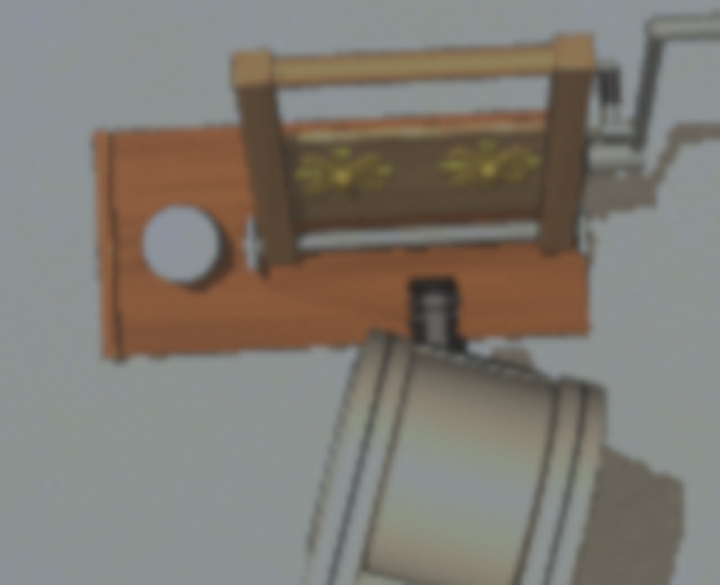

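The weight stands upright on its spot: seen at (182,244) in the top crop, predicted (176,244). Next is the kickstand push path.

```bash
python3 - <<'E'
from h import *
p=np.load("base.npy"); c=np.array([388.06,-3.615,299.78])
kx,kz=110*np.sin(.4),40+110*np.cos(.4)
for th in np.arange(.2,1.65,.1):
    x,z=kx+160*np.sin(th),kz+160*np.cos(th)
    w=b2w(p,[x-21.5,-171,z+5])[0]; print(round(th,2),np.round([x,z]),w.round(),(w-c).round())
E
```

```text
0.2 [ 75. 298.] [ 551. -166.  303.] [ 163. -163.    3.]
0.3 [ 90. 294.] [ 567. -165.  299.] [ 179. -162.   -1.]
0.4 [105. 289.] [ 582. -164.  294.] [ 194. -161.   -6.]
0.5 [120. 282.] [ 596. -164.  287.] [ 208. -160.  -13.]
0.6 [133. 273.] [ 610. -163.  278.] [ 222. -159.  -21.]
0.7 [146. 264.] [ 622. -162.  269.] [ 234. -158.  -31.]
0.8 [158. 253.] [ 634. -161.  258.] [ 246. -158.  -42.]
0.9 [168. 241.] [ 645. -160.  246.] [ 256. -157.  -54.]
1.0 [177. 228.] [ 654. -160.  233.] [ 266. -156.  -67.]
1.1 [185. 214.] [ 662. -159.  219.] [ 274. -156.  -81.]
1.2 [192. 199.] [ 668. -159.  204.] [ 280. -155.  -95.]
1.3 [197. 184.] [ 673. -159.  189.] [ 285. -155. -111.]
1.4 [201. 169.] [ 677. -158.  174.] [ 289. -155. -126.]
1.5 [202. 153.] [ 679. -158.  158.] [ 291. -155. -142.]
1.6 [203. 137.] [ 679. -158.  142.] [ 291. -155. -158.]
```

Approach: first sideways in y, then forward to just short of the foot, fingers shut.

>>> jog_arm(targets=[{"dp":[10,-40,0],"turn":[0,0,0],"fingers":255},{"dp":[30,-80,0],"turn":[0,0,0],"fingers":255},{"dp":[60,-120,0],"turn":[0,0,0],"fingers":255},{"dp":[90,-150,0],"turn":[0,0,0],"fingers":255},{"dp":[125,-163,0],"turn":[0,0,0],"fingers":255},{"dp":[150,-163,0],"turn":[0,0,0],"fingers":255},{"dp":[165,-163,-2],"turn":[0,0,0],"fingers":255},{"dp":[165,-163,-2],"turn":[0,0,0],"fingers":255},{"dp":[165,-163,-2],"turn":[0,0,0],"fingers":255}])

```text
t: 11.25
tcp_pos: [553.1, -165.0, 297.6]
eef_rot: [0.515, 0.484, 0.516, -0.484]
ft_force: [-0.5, 0.6, 0.4]
grip_width: -0.6
```

```bash
python3 - <<'E'
from h import *
o=observe(); print(o["t"],o["tcp_pos"],o["joints"].round(2),o["ft_force"],o["grip_width"])
im=camera("top"); crop("top",170,300,260,420,4.5,"pics/t5.png",im)
im=camera("scene"); crop("scene",140,280,180,340,4.5,"pics/s5.png",im)
E
```

```text
11.25 [ 553.11408441 -165.00908063  297.63605819] [-0.44  0.3   0.2   1.47  0.    1.07] [-0.54075887  0.62954605  0.41701846] -0.5789161997294479
```

View pics/s5.png

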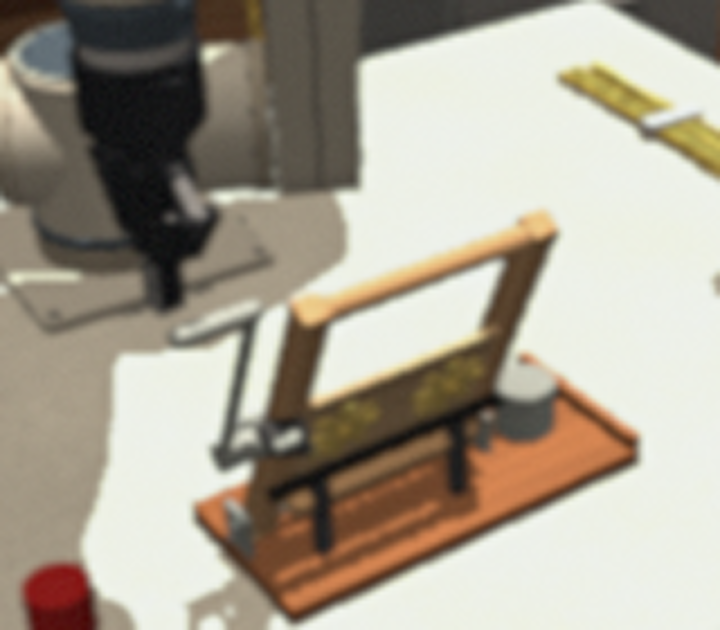

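View pics/t5.png

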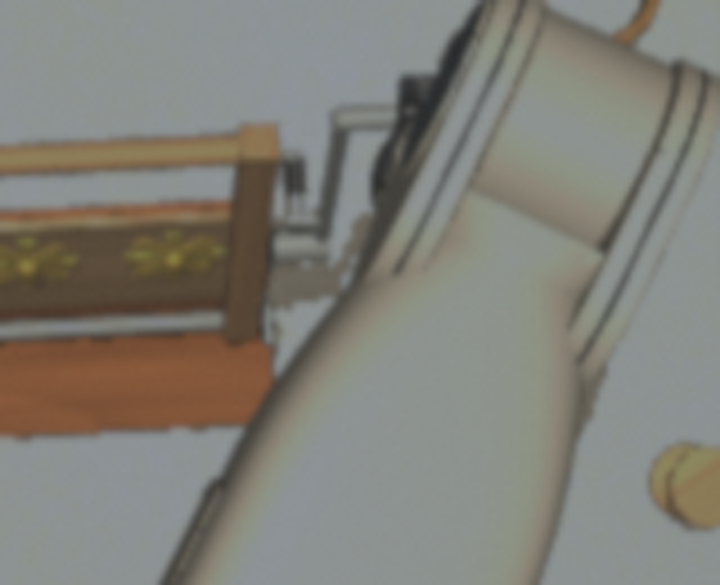

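>>> jog_arm(targets=[{"dp":[12,1,0],"turn":[0,0,0],"fingers":255},{"dp":[21,1,-1],"turn":[0,0,0],"fingers":255},{"dp":[29,2,-4],"turn":[0,0,0],"fingers":255},{"dp":[36,2,-7],"turn":[0,0,0],"fingers":255},{"dp":[43,3,-11],"turn":[0,0,0],"fingers":255},{"dp":[50,3,-15],"turn":[0,0,0],"fingers":255},{"dp":[57,4,-19],"turn":[0,0,0],"fingers":255}])

```text
t: 12.05
tcp_pos: [610.5, -162.7, 278.1]
eef_rot: [0.515, 0.484, 0.515, -0.485]
ft_force: [-1.4, -1.1, -0.5]
grip_width: 0.3
```

```bash
python3 - <<'E'
from h import *
o=observe(); print(o["t"],o["tcp_pos"],o["joints"].round(2),o["ft_force"],o["grip_width"])
im=camera("scene"); crop("scene",140,280,180,340,4.5,"pics/s6.png",im)
E
```

```text
12.05 [ 610.45758107 -162.74236195  278.09401615] [-0.39  0.4   0.3   1.47 -0.    1.12] [-1.40242464 -1.07043027 -0.52736845] 0.28150070652356735
```

View pics/s6.png

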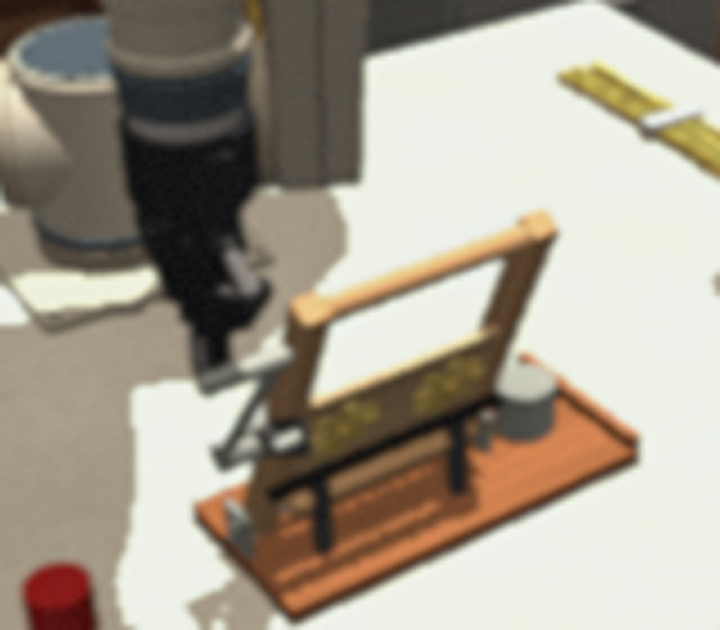

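>>> jog_arm(targets=[{"dp":[6,0,-5],"turn":[0,0,0],"fingers":255},{"dp":[12,1,-10],"turn":[0,0,0],"fingers":255},{"dp":[18,1,-15],"turn":[0,0,0],"fingers":255},{"dp":[24,1,-21],"turn":[0,0,0],"fingers":255},{"dp":[29,2,-27],"turn":[0,0,0],"fingers":255},{"dp":[34,2,-33],"turn":[0,0,0],"fingers":255},{"dp":[39,3,-39],"turn":[0,0,0],"fingers":255},{"dp":[44,3,-46],"turn":[0,0,0],"fingers":255},{"dp":[48,3,-53],"turn":[0,0,0],"fingers":255},{"dp":[52,3,-60],"turn":[0,0,0],"fingers":255},{"dp":[56,3,-67],"turn":[0,0,0],"fingers":255},{"dp":[59,4,-74],"turn":[0,0,0],"fingers":255},{"dp":[62,4,-82],"turn":[0,0,0],"fingers":255},{"dp":[64,4,-90],"turn":[0,0,0],"fingers":255},{"dp":[64,4,-90],"turn":[0,0,0],"fingers":255}])

```text
t: 13.6
tcp_pos: [673.8, -158.4, 187.2]
eef_rot: [0.515, 0.484, 0.516, -0.485]
ft_force: [-0.7, 0.4, 0.2]
grip_width: -0.2
```

```bash
python3 - <<'E'
from h import *
o=observe(); print(o["t"],o["tcp_pos"],o["joints"].round(2),o["ft_force"],o["grip_width"])
im=camera("scene"); crop("scene",140,290,180,340,4,"pics/s7.png",im)
E
```

```text
13.6 [ 673.80225732 -158.44266883  187.16825794] [-0.35  0.53  0.28  1.33  0.    1.16] [-0.67711947  0.35198514  0.23971583] -0.15308825251702407
```

View pics/s7.png

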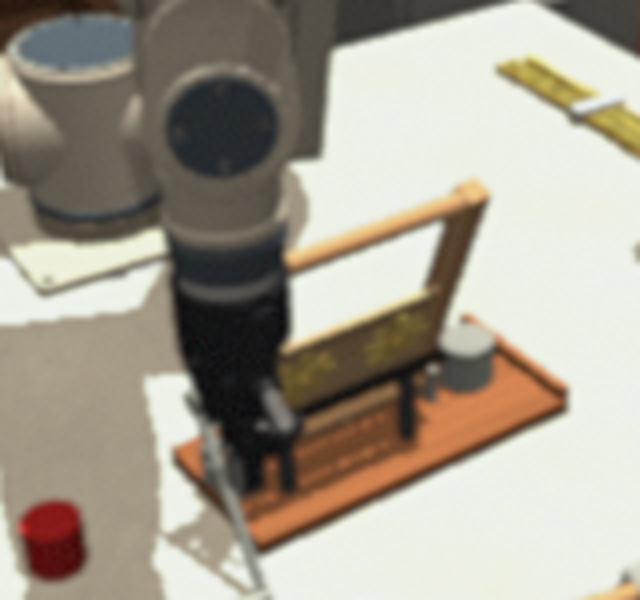

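The kickstand snapped down: the leg now runs to the table behind the board, at about (265,590) in the crop. I'll retreat upward and measure the rail.

>>> jog_arm(targets=[{"dp":[-2,0,20],"turn":[0,0,0],"fingers":255},{"dp":[-2,0,60],"turn":[0,0,0],"fingers":255},{"dp":[-2,0,105],"turn":[0,0,0],"fingers":255},{"dp":[-2,0,150],"turn":[0,0,0],"fingers":255},{"dp":[-10,0,190],"turn":[0,0,0],"fingers":200},{"dp":[-40,0,215],"turn":[0,0,0],"fingers":100},{"dp":[-80,0,220],"turn":[0,0,0],"fingers":0},{"dp":[-125,0,220],"turn":[0,0,0],"fingers":0},{"dp":[-170,0,220],"turn":[0,0,0],"fingers":0},{"dp":[-215,0,220],"turn":[0,0,0],"fingers":0},{"dp":[-260,0,220],"turn":[0,0,0],"fingers":0},{"dp":[-260,0,220],"turn":[0,0,0],"fingers":0}])

```text
t: 14.85
tcp_pos: [409.6, -157.6, 411.1]
eef_rot: [0.516, 0.485, 0.514, -0.485]
ft_force: [0.3, -0.0, 1.1]
grip_width: 85.5
```

```bash
python3 - <<'E'
from h import *
o=observe(); print(o["t"],o["tcp_pos"],o["joints"].round(2),o["ft_force"],o["grip_width"])
p=np.load("base.npy")
it=camera("top"); im=camera("scene")
# rail edges in top along base-y samples
def edit(n,im,r0,c0,h,w,s,f):
    big=cv2.resize(im[r0:r0+h,c0:c0+w],None,fx=s,fy=s,interpolation=cv2.INTER_CUBIC)
    for L,col in [(b2w(p,[fp(.4,-102,240),fp(.4,102,240)]),(255,255,0)),(b2w(p,[fp(.4,-2,240),fp(.4,2,240)]),(0,0,255)),
      (b2w(p,[[42.8,-135,141],[42.8+160*np.sin(2.55),-135,141+160*np.cos(2.55)],[42.8+160*np.sin(2.55),-195,141+160*np.cos(2.55)]]),(0,255,0))]:
        q=((proj(n,L)-[c0,r0]+.5)*s-.5).round().astype(int); cv2.polylines(big,[q.reshape(-1,1,2)],False,col,1)
    cv2.imwrite(f,big)
edit("top",it,185,230,95,150,5,"pics/t8.png"); edit("scene",im,170,200,110,150,5,"pics/s8.png")
for col in range(262,310,8):
    print(col,it[195:216,col].astype(int).sum(1))
E
```

```text
14.85 [ 409.58015678 -157.56598534  411.0999606 ] [-0.56  0.06  0.19  1.69 -0.    0.95] [ 0.32504075 -0.00469056  1.05619242] 85.45431328941824
262 [444 445 445 444 447 444 444 442 441 423 367 339 352 356 347 322 309 378
 426 440 425]
270 [441 439 437 439 440 440 440 438 423 367 334 340 356 356 339 307 314 391
 433 438 423]
278 [441 440 443 442 442 439 437 434 418 359 331 345 356 352 328 305 344 409
 439 426 377]
286 [439 437 441 440 441 441 440 429 383 339 336 354 360 349 317 310 386 430
 436 415 353]
294 [443 445 443 442 442 441 440 425 367 330 340 355 357 333 296 317 394 431
 434 410 350]
302 [440 443 442 443 442 440 438 416 354 327 345 359 354 330 322 378 426 438
 422 358 304]
```

View pics/t8.png

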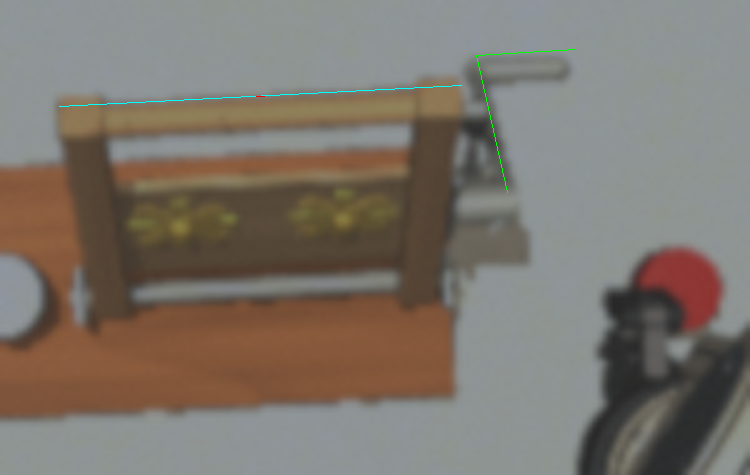

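View pics/s8.png

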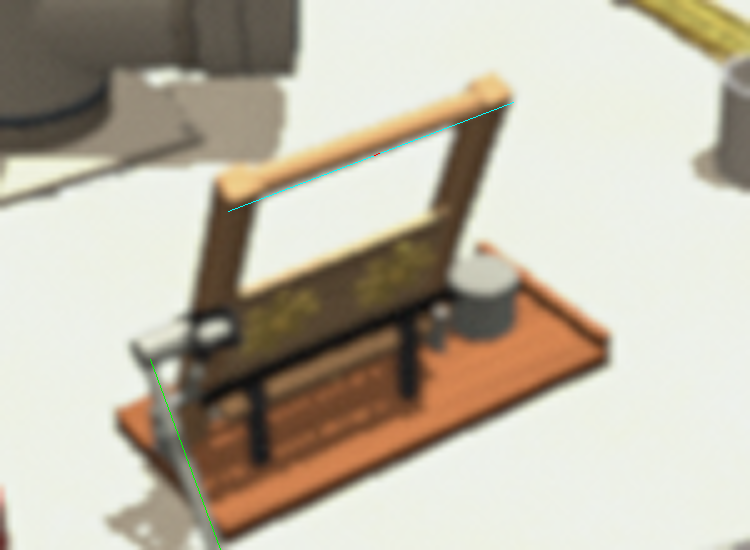

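```bash
python3 - <<'E'
from h import *
p=np.load("base.npy")
for a in np.arange(.28,.43,.02):
    X=b2w(p,[fp(a,0,240)]); q=proj("top",X)[0]; s=(proj("scene",X)[0]-[200,170]+.5)*5-.5
    # row at col 286 / 278
    L=proj("top",b2w(p,[fp(a,-90,240),fp(a,90,240)])); r=lambda c:np.interp(c,L[:,0],L[:,1])
    M=(proj("scene",b2w(p,[fp(a,-90,240),fp(a,90,240)]))-[200,170]+.5)*5-.5
    print(a.round(2),X.round(1),r(262).round(1),r(286).round(1),r(302).round(1),M.round())
E
```

```text
0.28 [[553.7   5.2 270.7]] 216.1 216.1 216.1 [[220. 169.]
 [471.  77.]]
0.3 [[558.3   5.5 269.3]] 214.3 214.3 214.3 [[224. 175.]
 [475.  82.]]
0.32 [[562.8   5.7 267.8]] 212.5 212.5 212.5 [[228. 180.]
 [480.  87.]]
0.34 [[567.4   6.  266.3]] 210.8 210.8 210.8 [[233. 186.]
 [484.  92.]]
0.36 [[571.9   6.3 264.6]] 209.0 209.0 209.0 [[237. 192.]
 [489.  97.]]
0.38 [[576.3   6.6 262.9]] 207.3 207.3 207.3 [[241. 198.]
 [493. 102.]]
0.4 [[580.8   6.9 261.1]] 205.6 205.6 205.6 [[246. 204.]
 [498. 108.]]
0.42 [[585.2   7.1 259.1]] 203.9 203.9 203.9 [[250. 210.]
 [502. 114.]]
```

>>> jog_arm(targets=[{"dp":[25,35,0],"turn":[0,0,0],"fingers":0},{"dp":[60,70,0],"turn":[0,0,0],"fingers":0},{"dp":[95,105,0],"turn":[0,0,0],"fingers":0},{"dp":[130,140,-5],"turn":[0,0,0],"fingers":0},{"dp":[150,160,-20],"turn":[0,0,0],"fingers":0},{"dp":[155,165,-50],"turn":[0,0,0],"fingers":0},{"dp":[155,165,-70],"turn":[0,0,0],"fingers":0},{"dp":[155,165,-80],"turn":[0,0,0],"fingers":0},{"dp":[155,165,-80],"turn":[0,0,0],"fingers":0},{"dp":[155,165,-80],"turn":[0,0,0],"fingers":0}])

```text
t: 15.95
tcp_pos: [569.5, 6.3, 329.5]
eef_rot: [0.515, 0.484, 0.515, -0.484]
ft_force: [0.6, 0.5, 0.3]
grip_width: 85.4
```

```bash
python3 - <<'E'
from h import *
o=observe(); print(o["t"],o["tcp_pos"],o["joints"].round(2),o["ft_force"],o["grip_width"])
crop("scene",100,260,200,360,4,"pics/s9.png"); crop("top",160,280,210,360,4.5,"pics/t9.png")
E
```

```text
15.95 [569.53677823   6.28018143 329.54009874] [-0.14  0.28  0.26  1.54  0.    1.37] [0.60456853 0.49328431 0.30318436] 85.43942967824802
```

View pics/s9.png

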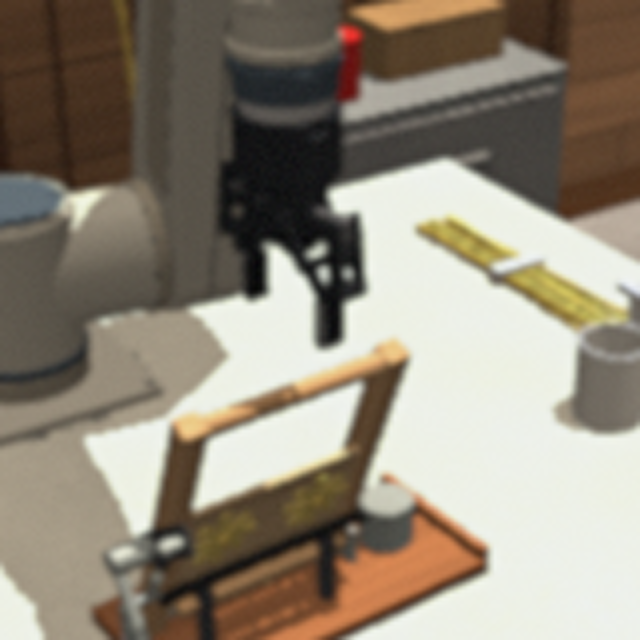

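View pics/t9.png

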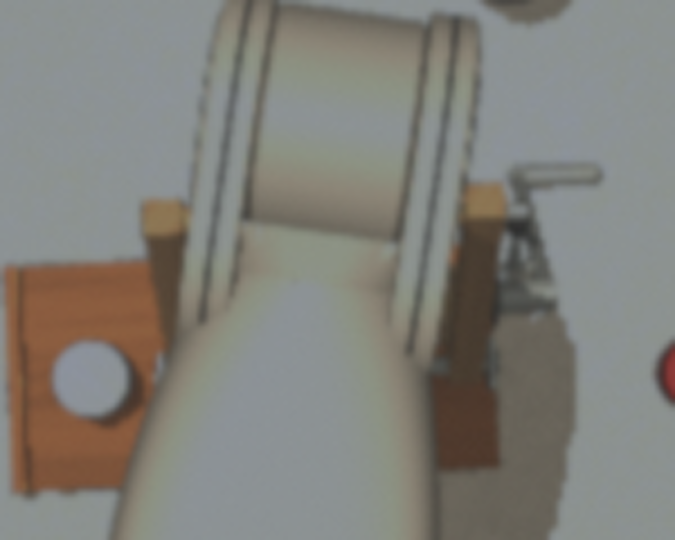

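```bash
python3 - <<'E'
from h import *
P=lambda X:((proj("scene",X)-[200,100]+.5)*4-.5).round()
print("tips",P([[612,8,323],[527,4,323]]),"tcp",P([569.5,6.3,329.5]),"pred rail",P([571.5,6.3,264.5]))
im=cv2.imread("pics/s9.png"); print(im[375:420:3,300].tolist())
p=np.load("base.npy")
for a in(.34,.36,.38,.4):print(a,P(b2w(p,[fp(a,-90,240),fp(a,0,240),fp(a,90,240)])).tolist())
E
```

```text
tips [[324. 346.]
 [258. 300.]] tcp [[290. 314.]] pred rail [[294. 394.]]
[[227, 238, 237], [207, 231, 236], [176, 222, 236], [146, 205, 236], [122, 182, 227], [105, 156, 204], [84, 128, 172], [68, 100, 136], [83, 103, 123], [128, 142, 146], [177, 195, 192], [218, 231, 226], [236, 244, 240], [235, 243, 239], [234, 241, 238]]
0.34 [[186.0, 429.0], [290.0, 390.0], [387.0, 353.0]]
0.36 [[190.0, 433.0], [294.0, 394.0], [391.0, 358.0]]
0.38 [[193.0, 438.0], [298.0, 399.0], [394.0, 362.0]]
0.4 [[197.0, 443.0], [301.0, 403.0], [398.0, 366.0]]
```

>>> jog_arm(targets=[{"dp":[0,0,-30],"turn":[0,0,0],"fingers":0},{"dp":[0,0,-50],"turn":[0,0,0],"fingers":0},{"dp":[0,0,-61],"turn":[0,0,0],"fingers":0},{"dp":[0,0,-64],"turn":[0,0,0],"fingers":0},{"dp":[0,0,-64],"turn":[0,0,0],"fingers":0},{"dp":[0,0,-64],"turn":[0,0,0],"fingers":140},{"dp":[0,0,-64],"turn":[0,0,0],"fingers":160},{"dp":[0,0,-64],"turn":[0,0,0],"fingers":255},{"dp":[0,0,-64],"turn":[0,0,0],"fingers":255},{"dp":[0,0,-64],"turn":[0,0,0],"fingers":255},{"dp":[0,0,-64],"turn":[0,0,0],"fingers":255},{"dp":[0,0,-64],"turn":[0,0,0],"fingers":255},{"dp":[0,0,-64],"turn":[0,0,0],"fingers":255},{"dp":[0,0,-64],"turn":[0,0,0],"fingers":255}])

```text
t: 17.45
tcp_pos: [569.3, 6.4, 265.2]
eef_rot: [0.516, 0.484, 0.515, -0.484]
ft_force: [0.6, -0.0, 5.5]
grip_width: 15.8
```

```bash
python3 - <<'E'
from h import *
o=observe(); print(o["t"],o["tcp_pos"],o["joints"].round(2),o["ft_force"],o["moment"],o["grip_width"])
crop("scene",100,260,200,360,4,"pics/s10.png")
E
```

```text
17.45 [569.30688191   6.41312736 265.18489986] [-0.14  0.29  0.1   1.38  0.    1.37] [ 0.5933097  -0.01279708  5.50267629] [ 0.07618899 -0.25820079 -0.0592335 ] 15.839665102768308
```

View pics/s10.png

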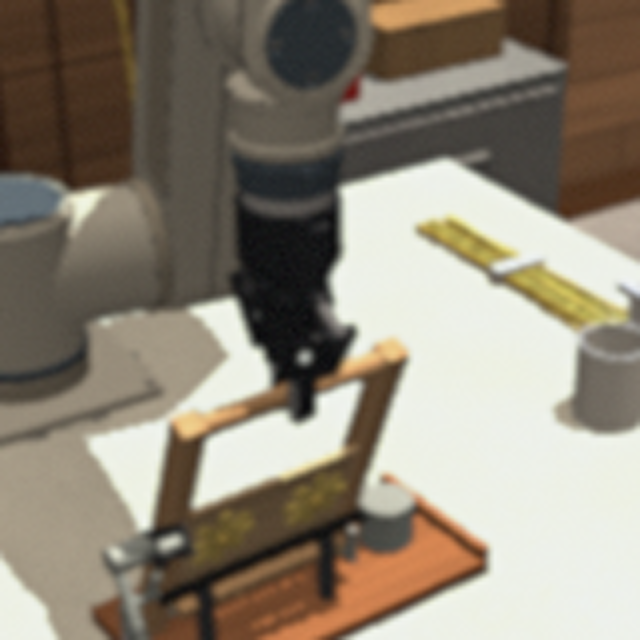

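```bash
python3 - <<'E'
from h import *
p=np.load("base.npy"); c,s=np.cos(p[2]),np.sin(p[2])
for a in .349-np.linspace(0,.354,15):
    d=239.6*(np.sin(a)-np.sin(.349)); z=239.6*(np.cos(a)-np.cos(.349)); t=a-.349
    print(a.round(3),np.round([d*c,d*s,z],1),np.round([-s*t,c*t,0],3))
E
```

```text
0.349 [0. 0. 0.] [-0.  0.  0.]
0.324 [-5.7 -0.4  2. ] [ 0.002 -0.025  0.   ]
0.298 [-11.5  -0.7   3.9] [ 0.003 -0.05   0.   ]
0.273 [-17.3  -1.1   5.6] [ 0.005 -0.076  0.   ]
0.248 [-23.1  -1.4   7.1] [ 0.006 -0.101  0.   ]
0.223 [-29.   -1.8   8.5] [ 0.008 -0.126  0.   ]
0.197 [-34.9  -2.2   9.8] [ 0.009 -0.151  0.   ]
0.172 [-40.8  -2.5  10.9] [ 0.011 -0.177  0.   ]
0.147 [-46.8  -2.9  11.9] [ 0.013 -0.202  0.   ]
0.121 [-52.8  -3.3  12.7] [ 0.014 -0.227  0.   ]
0.096 [-58.8  -3.7  13.3] [ 0.016 -0.252  0.   ]
0.071 [-64.8  -4.   13.8] [ 0.017 -0.278  0.   ]
0.046 [-70.9  -4.4  14.2] [ 0.019 -0.303  0.   ]
0.02 [-76.9  -4.8  14.4] [ 0.02  -0.328  0.   ]
-0.005 [-83.   -5.2  14.4] [ 0.022 -0.353  0.   ]
```

>>> jog_arm(targets=[{"dp":[-3,0,1],"turn":[0.001,-0.012,0],"fingers":255},{"dp":[-6,-0.4,2],"turn":[0.002,-0.025,0],"fingers":255},{"dp":[-11.5,-0.7,4],"turn":[0.003,-0.05,0],"fingers":255},{"dp":[-17,-1,5.5],"turn":[0.005,-0.076,0],"fingers":255},{"dp":[-23,-1.4,7],"turn":[0.006,-0.101,0],"fingers":255},{"dp":[-29,-1.8,8.5],"turn":[0.008,-0.126,0],"fingers":255},{"dp":[-35,-2.2,10],"turn":[0.009,-0.151,0],"fingers":255},{"dp":[-35,-2.2,10],"turn":[0.009,-0.151,0],"fingers":255}])

```text
t: 18.3
tcp_pos: [533.4, 4.2, 275.5]
eef_rot: [0.551, 0.522, 0.477, -0.444]
ft_force: [0.2, 2.3, 5.3]
grip_width: 16.0
```

Forces stay small, so I'll finish the raise.

>>> jog_arm(targets=[{"dp":[-6,-0.3,1],"turn":[0.002,-0.026,0],"fingers":255},{"dp":[-12,-0.7,2],"turn":[0.004,-0.051,0],"fingers":255},{"dp":[-18,-1.1,3],"turn":[0.005,-0.076,0],"fingers":255},{"dp":[-24,-1.5,3.5],"turn":[0.007,-0.101,0],"fingers":255},{"dp":[-30,-1.8,4],"turn":[0.008,-0.127,0],"fingers":255},{"dp":[-36,-2.2,4.4],"turn":[0.01,-0.152,0],"fingers":255},{"dp":[-42,-2.6,4.5],"turn":[0.011,-0.177,0],"fingers":255},{"dp":[-47,-3,4.5],"turn":[0.013,-0.2,0],"fingers":255},{"dp":[-47,-3,4.5],"turn":[0.013,-0.2,0],"fingers":255},{"dp":[-47,-3,4.5],"turn":[0.013,-0.2,0],"fingers":255},{"dp":[-47,-3,4.5],"turn":[0.013,-0.2,0],"fingers":255}])

```text
t: 19.4
tcp_pos: [487.8, 1.5, 280.3]
eef_rot: [0.592, 0.567, 0.422, -0.386]
ft_force: [0.5, 3.1, 8.4]
grip_width: 16.1
```

```bash
python3 - <<'E'
from h import *
o=observe(); print(o["t"],o["tcp_pos"],o["joints"].round(2),o["ft_force"],o["moment"],o["grip_width"])
p=np.load("base.npy")
def ov(n,r0,c0,h,w,s,f):
    im=camera(n); big=cv2.resize(im[r0:r0+h,c0:c0+w],None,fx=s,fy=s,interpolation=cv2.INTER_CUBIC); cv2.imwrite(f,big)
    for a,col in((0,(255,255,0)),):
        k=np.array(fp(a,-135,110)); th=a+2.5; ft=k+[160*np.sin(th),0,160*np.cos(th)]
        for L,cc in [(b2w(p,[fp(a,-90,0),fp(a,-90,240),fp(a,90,240),fp(a,90,0)]),col),(b2w(p,[k,ft,ft-[0,60,0]]),(0,255,0))]:
            q=((proj(n,L)-[c0,r0]+.5)*s-.5).round().astype(int); cv2.polylines(big,[q.reshape(-1,1,2)],False,cc,1)
    cv2.imwrite(f.replace(".","o."),big)
ov("scene",150,200,140,150,5,"pics/s11.png"); ov("top",170,210,130,170,4.5,"pics/t11.png")
E
```

```text
19.4 [487.83344425   1.48669955 280.30543915] [-0.23 -0.07 -0.34  0.97  0.1   1.3 ] [0.48458814 3.12928245 8.37427108] [ 0.50861393 -0.2275703   0.16815989] 16.061419367375308
```

View pics/s11o.png

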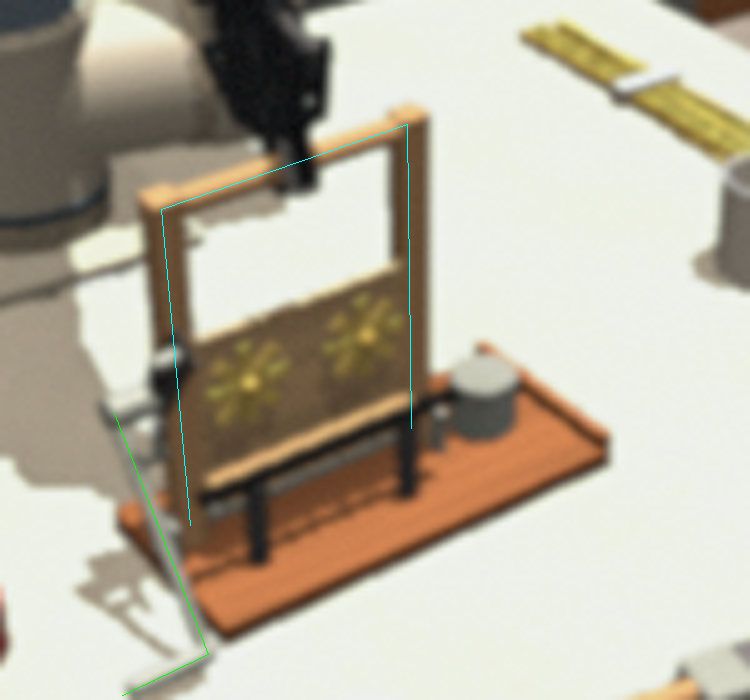

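View pics/t11o.png

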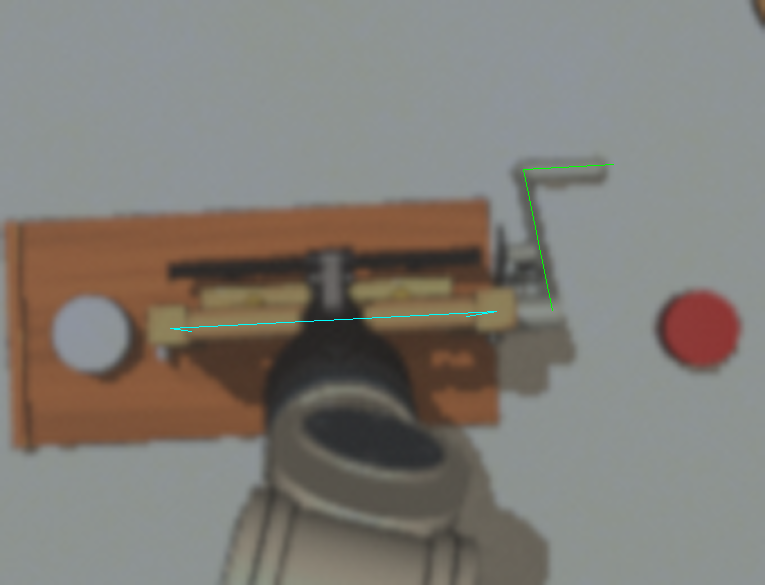

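The frame is upright: its rail at (332,318) in the top crop lies on the lean-0 line. The kickstand matches the 2.5 rad overlay, and the weight is in place. One short hold, then I'll hand in.

>>> jog_arm(targets=[{"dp":[0,0,0],"turn":[0,0,0],"fingers":255},{"dp":[0,0,0],"turn":[0,0,0],"fingers":255},{"dp":[0,0,0],"turn":[0,0,0],"fingers":255},{"dp":[0,0,0],"turn":[0,0,0],"fingers":255},{"dp":[0,0,0],"turn":[0,0,0],"fingers":255}])

```text
t: 20.0
tcp_pos: [488.0, 1.5, 280.3]
eef_rot: [0.592, 0.567, 0.422, -0.386]
ft_force: [-0.8, 2.6, 8.3]
grip_width: 16.1
```

```bash
python3 - <<'E'
from h import *
o=observe(); print(o["t"],o["tcp_pos"],np.abs(o["qd"]).max(),o["ft_force"],o["grip_width"])
print(sign_off())
E
```

```text
20.0 [488.00184419   1.47816179 280.29225607] 0.0012818743712427344 [-0.77557619  2.6030326   8.32591133] 16.116945795739163
the job is handed in; nothing more can be done
None
```

I finished all three steps and handed the job in at t = 20.0 s, with the gripper still holding the top rail. The hand-in gives no verdict, so the results below come from my own checks.

- **Weight:** I stood the bare steel weight on its spot and let go. In the top view it sat about 1 to 2 px from the predicted place, roughly 2 to 4 mm against the 18 mm allowed.
- **Kickstand:** I pushed the foot back with the shut fingers until it snapped down. With the frame raised, both views match the leg fully out at 2.5 rad, within about 1 px (2 to 3 mm). At that angle the foot should be about 15 mm off the table, but I worked that out rather than measured it.
- **Frame:** I gripped the rail at its middle and raised it along its arc. The gripper is within 1 mm of where the rail should be when upright, and the top view shows a lean of about 0.01 rad. The arm was still, the wrist force was about 9 N, and the fingers read 16.1 mm on the 18 mm rail.

**Small disagreements:**
- The scene camera showed the stand 1 to 2 px higher than my fitted position.
- After the kickstand snapped down, the frame leaned about 0.35 rad instead of 0.4, so I measured the rail again before gripping it.

I saw no bystander move in the pictures, but I did not measure their positions again at the end.

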